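# Fit the rotor on a mini centrifuge and latch its lid

## Robot

A 6-joint arm with a two-finger parallel gripper is mounted at the origin on a cart in front of the work surface, level with it; the furniture and walls round the work are solid. World frame = base frame: x ahead of the robot, y to its left, z up, the work surface at z = 0. Lengths are in m, angles in degrees, forces in N, time in s.
With the tool pointing down it reaches from about 0.375 to 0.9 m from the base axis. Payload 3.1 kg.
Tool frame: the origin (TCP) lies at the very end of the fingers, on their centre line; the grasp point (between the pads) lies behind it (bot.grip_depth is the z of the grasp point in the tool frame, in m); z points along the fingers, y is the direction in which the jaws open and shut (so a half turn about z gives the same grasp; the last joint's range is limited). The gripper opens to 87 mm and grips with 3 to 60 N. Pads are 19 mm wide; open, the fingers measure 117 mm over their backs; the gripper's body (75 mm by 190 mm) begins 51 mm behind the grasp point.
Start: joints at [-53.027, 30.224, 82.088, -0, 67.689, -10.227], TCP at [0.459, -0.425, 0.223] pointing down, gripper open.
Joint ranges: [-176.69, 176.69], [-43.24, 126.21], [12.49, 139.97], [-82, 262], [0, 151.66], [-163.58, 163.58]. Speed limits (degrees/s): [159.86, 159.86, 180, 180, 180, 180].

## Interface

Orientations are given as a 3x3 rotation matrix whose columns are the frame's x, y, z axes.
In Python, from rig import bot, vision gives the robot as it stands. The module is installed in compiled form; this text tells all that it offers.
- The arm moves only by the shell command python3 -m jog 'ROWS'. ROWS is JSON, a list of rows, each a list of 3 entries, a list of its own where there are three numbers: the shift along the tool's x, y, z in mm, then the turn, a rotation vector about the tool's x, y, z in degrees, then the closure, from 0 (fully open) to 1 (shut). In form: [[[dx, dy, dz], [wx, wy, wz], fingers], ...]. A call has 1 to 12 rows; each row is the pose to reach, as a shift and turn from the pose commanded when the call began, along the tool's axes at that moment; what a row does not reach only later rows make up. A row lasts 1/12 s, in which the tool goes at most 41.7 mm and 7.16 degrees, less where a joint would pass 70% of its speed; a pose out of reach is approached as far as the arm can. A call with a gripper value outside its range is refused whole. The fingers move at their own pace and stop on an object; the grip force is fixed at half the most. Time passes only in rows, so rows that repeat a pose let the fingers close. It gives the time, the measured TCP pose, the force and the opening at its end, in the units of the state.
- bot.read_state(): the state, without advancing time (a new reading comes with each control period).
- vision.capture(name): name is "scene" or "top" or "wrist"; returns the picture (400x640x3 uint8, red, green, blue); there is no depth.
- vision.camera_info(name): a dict with "intrinsics" (3x3 intrinsics, pixels), "camera_from_world" (4x4, takes a point from world to camera coordinates); the wrist camera has in their place "mount" (4x4, takes a point from camera to tool coordinates, whose origin is the TCP and whose axes are the flange's). Camera axes: x right, y up, looking along -z (the intrinsics and any distortion apply to the point x, -y, -z); pixel columns grow to the right and rows downward; lengths in m; the calibration is good to about 2 mm. A picture is of the moment at which its call begins: read the wrist's pose just before it. camera_info takes no time and is no camera call.
- bot.hand_in(): hands the job in, once; it reports no verdict.
The state is a dict: "time_s": time; "joint_positions": joint angles; "qvel": joint speeds; "tau": joint torques, N m; "position": TCP position; "tcp_rot": TCP orientation; "force": force on the tool from outside, world axes, zero at the start; "moment": the same for the moment, N m; "opening": opening from 0.0 (shut) to 1.0 (fully open).
Only numpy, scipy, OpenCV 4.12 (cv2) and the standard library are available. Lean on these libraries where they do the work, as an engineer would, in place of code of your own. Each camera call takes 0.05 s, during which the arm holds its last target. There are 200 camera calls.

## Task

Get the mini centrifuge ready to run: put the black rotor over the drive shaft, hub upward, and press it down until it is fully home. Then swing the lid fully shut and, once it is shut, press the round orange latch button in its front down until it is fully home; leave the other things on the desk where they are.

Things in the scene. Friction and masses are not known exactly. Their poses are not given: they have to be found in the camera images.
- rotor_hub (a point): The loose rotor: black disc 84 mm across and 20 mm thick with eight small round wells on top, and a bare-metal hub 36 mm across standing 28 mm above it (48 mm in all); a 15 mm bore runs right through. About 140 g. This point is on the bore's axis in the hub, 34 mm above the underside and 14 mm below the hub's top; z points up the bore.
- rotor_foot (a point): Centre of the rotor's underside, at the lower mouth of its bore; z points up the bore.
- centrifuge: Mini centrifuge, white housing 150 x 140 mm and 66 mm high (grey plinth 158 x 148), fixed to the desk. Origin under its centre on the desk; z up, x points from its front (panel with two buttons) to its hinge side. In its top is a round bowl 106 mm across, floor 36 mm above the desk; the shaft stands in its middle, at the origin's x and y.
- shaft_top (a point): Top of the upright steel drive shaft, 74 mm above the desk: 12 mm thick, its last 4 mm tapered to 6 mm. Round its foot is the rubber drive collar.
- collar (a joint): Drive collar, 30 mm ring round the shaft that carries the rotor; m. 0 = up (its top, and a rotor's underside on it, 48 mm above the desk), 0.006 = pressed fully home (42 mm; hub top 90 mm). It is stiff: about 10 N moves it, the rotor's weight does not; it stays where it is pushed.
- lid (a joint): Lid hinge angle in rad: 0 = fully closed, pi/2 = upright; starts leaning back beyond upright, at most 2.0. A stiff hinge (about 0.2 N m, so 1 to 2 N at the lip): the lid stays at any angle.
- lid_lip (a point): On the outer (upper) face of the lid's grey front lip, 11 mm from the lip's free edge. Lip 60 mm wide, 8 mm thick, stands 27 mm beyond the lid's front. With the lid closed it is 106 mm above the desk, 94 mm in front of the shaft; with the lid upright it is the topmost part. z points out of the lid's outer face, x from lip to hinge in the plane of the lid.
- latch (a joint): Latch button's travel in m: 0 = standing out (its top 10 mm above the lid's face), 0.008 = pressed fully home (2 mm above it). Stiff: about 10 N moves it, more than it takes to swing the lid; it stays where it is pushed.
- latch_button (a point): Centre of the top of the orange latch button, 24 mm across, in the middle of the lid's front strip, 139 mm from the hinge line. With the lid closed it is 61 mm in front of the shaft, 116 mm above the desk before and 108 mm after pressing. z points out of the lid's outer face.
- lid_hinge (a point): Middle of the lid's hinge line, 70 mm above the desk, 78 mm behind the shaft; lies along the centrifuge's y. The blue lid, 156 x 144 mm and 36 mm deep with a clear window, turns about it; the lip point is 172 mm along the lid from the hinge and 36 mm out of the hinge plane.
- stain_jar: Bystander: clear jar with black lid, 59 mm across, 107 mm high. Origin at the centre of its underside.
- oil_bottle: Bystander: small pale dropper bottle with black cap, 30 mm across, 78 mm high. Origin at the centre of its underside.
Mind the look-alikes: they are no part of the job. Leave any blue look-alike of the part that bears rotor_hub alone.

How it is judged:
By the outcome, as a careful person would: the job done as asked, in the order asked, and still so for the second after the job is handed in, with the robot touching nothing.
It also fails if it takes over 67 s, if anything falls off the work surface, if the arm or the gripper's body presses on something with over 40 N, if the wrist force passes 120 N, or if a joint passes its speed limit or range.

## Working session

There is one attempt and no reset: what is moved stays moved. The work goes in short steps, Python scripts to look and compute and a shell command to move; the robot and the scene stay as the last step left them, time stands still between calls to the robot, and variables do not carry over. Pictures are saved under pics/ and viewed, about 8 in all and at most 12, crops included, and the job is handed in when it is done.

```bash
mkdir -p pics
cat > h.py <<'E'
import numpy as np, cv2
from rig import bot, vision
def cam(name):
    i=vision.camera_info(name); K=np.array(i["intrinsics"])
    if "mount" in i:
        s=bot.read_state(); T=np.eye(4); T[:3,:3]=s["tcp_rot"]; T[:3,3]=s["position"]
        C=T@np.array(i["mount"])
    else: C=np.linalg.inv(np.array(i["camera_from_world"]))
    return K,C,i
def ray(K,C,px):
    a=np.linalg.inv(K)@[px[0],px[1],1]; d=C[:3,:3]@[a[0],-a[1],-a[2]]
    return C[:3,3],d
def onz(K,C,px,z):
    o,d=ray(K,C,px); return o+d*(z-o[2])/d[2]
def proj(K,C,p):
    c=np.linalg.inv(C)@np.append(p,1); q=K@[c[0],-c[1],-c[2]]; return q[:2]/q[2]
def snap(name,f):
    k=cam(name); im=vision.capture(name); cv2.imwrite(f,im[:,:,::-1]); return im,k
def tool(v):
    s=bot.read_state(); return np.array(s["tcp_rot"]).T@np.array(v)*1000
E
python3 - <<'E'
from h import *
for n in("scene","top","wrist"):
    im,k=snap(n,f"pics/{n}0.png"); print(n,k[1].round(3).tolist(),k[0].round(1).tolist(),[x for x in k[2] if x not in("intrinsics","mount","camera_from_world")])
a=cv2.imread("pics/scene0.png");b=cv2.imread("pics/top0.png")
s=bot.read_state();print({k:np.round(v,3).tolist() for k,v in s.items()},bot.grip_depth)
E
```

```text
scene [[-0.448, 0.369, -0.814, -0.252], [-0.894, -0.208, 0.397, 0.551], [-0.023, 0.906, 0.423, 0.468], [0.0, 0.0, 0.0, 1.0]] [[374.1, 0.0, 322.1], [0.0, 374.1, 200.7], [0.0, 0.0, 1.0]] []
top [[0.021, 0.998, -0.061, 0.373], [-1.0, 0.02, -0.023, 0.187], [-0.021, 0.061, 0.998, 1.185], [0.0, 0.0, 0.0, 1.0]] [[456.4, 0.0, 323.1], [0.0, 456.4, 192.0], [0.0, 0.0, 1.0]] []
wrist [[0.733, 0.65, 0.2, 0.514], [-0.68, 0.701, 0.214, -0.366], [-0.001, -0.293, 0.956, 0.384], [0.0, 0.0, 0.0, 1.0]] [[277.0, 0.0, 318.0], [0.0, 277.0, 197.8], [0.0, 0.0, 1.0]] []
{'time_s': 0.15, 'joint_positions': [-53.026, 30.268, 82.138, -0.0, 67.69, -10.227], 'qvel': [0.019, -0.114, -0.243, 0.016, 0.051, -0.12], 'tau': [0.0, -44.043, -17.684, 0.063, 0.055, -0.0], 'position': [0.458, -0.424, 0.222], 'tcp_rot': [[0.679, 0.734, -0.001], [0.734, -0.679, 0.001], [0.0, -0.002, -1.0]], 'force': [-0.243, -1.029, -0.307], 'moment': [-0.01, -0.051, 0.036], 'opening': 1.005} -0.0187
```

View pics/scene0.png

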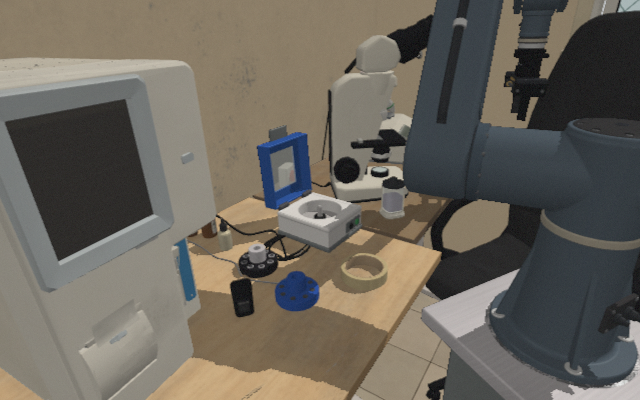

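View pics/top0.png

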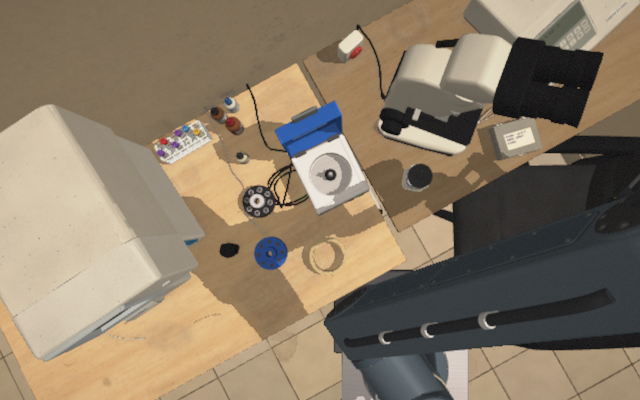

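The scene shows the black rotor with metal hub at top (258,201) / scene (258,260). Other candidates are the blue look-alike at top (271,253), a small black object at (229,250) and the jar's black lid at (419,177). The centrifuge shaft is at top (331,174), with the lid leaning back at (308,128). Next I'll check the choice in a close crop.

Run:
```python
from h import *
K,C,_=cam("top")
b=cv2.imread("pics/top0.png")
c=cv2.resize(b[90:270,210:440],None,fx=3.4,fy=3.3,interpolation=cv2.INTER_CUBIC); cv2.imwrite("pics/crop1.png",c)
for n,p,z in(("hubtop",(257.5,201),.048),("disc",(258.5,201.5),.02),("shaft",(331,174),.074),("jar",(419,177),.107),("oil",(242,157),.078),("blue",(271,253),.03)):
    print(n,onz(K,C,p,z).round(3))
```

```text
hubtop [0.417 0.377 0.048]
disc [0.417 0.379 0.02 ]
shaft [0.485 0.194 0.074]
jar [ 0.479 -0.014  0.107]
oil [0.523 0.413 0.078]
blue [0.287 0.342 0.03 ]
```

View pics/crop1.png

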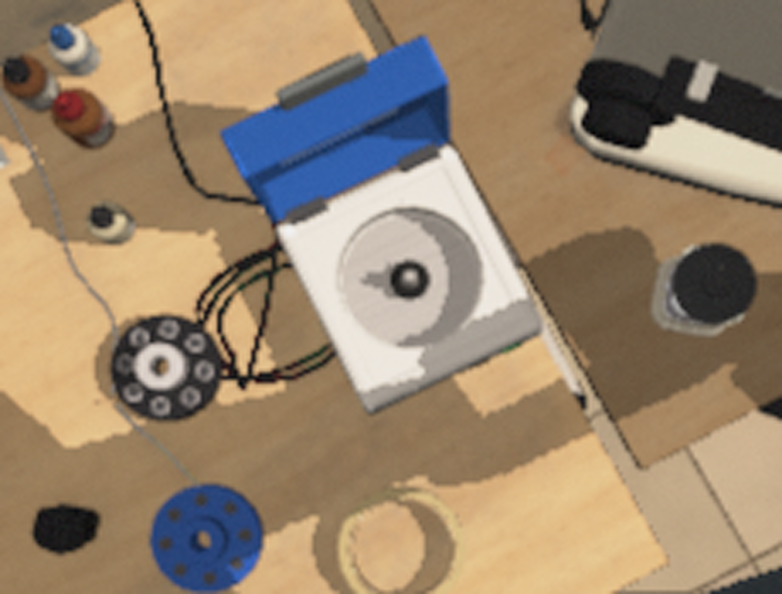

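Run:
```python
from h import *
K,C,_=cam("top")
for p in((500,125),(572,130),(602,55),(385,130),(450,140)):
    print(p,[onz(K,C,p,z)[:2].round(3).tolist() for z in(.1,.25,.35)])
print(proj(K,C,[.458,-.424,.222]))
Rs=bot.read_state()
f=lambda x,y:(210+x/3.4,90+y/3.3)
sh=onz(K,C,f(409,279),.074); 
a=onz(K,C,f(372,405),.066); b=onz(K,C,f(537,328),.066); print("yc",a-b, np.degrees(np.arctan2(*(a-b)[[1,0]]))-90)
Ks,Cs,_=cam("scene")
# lid top points from two views: hinge ends & rim
h1=onz(K,C,f(290,220),.066);h2=onz(K,C,f(447,148),.066);print(h1,h2,np.degrees(np.arctan2(*(h1-h2)[[1,0]]))-90)
# triangulate lip mid: scene (278,131), top crop (322,80)
o1,d1=ray(K,C,f(322,80));o2,d2=ray(Ks,Cs,(278,131))
t=np.linalg.lstsq(np.c_[d1,-d2],o2-o1,rcond=None)[0];print("lip",o1+d1*t[0],o2+d2*t[1])
# hub triang
o1,d1=ray(K,C,(257.6,201.2));o2,d2=ray(Ks,Cs,(258,247))
t=np.linalg.lstsq(np.c_[d1,-d2],o2-o1,rcond=None)[0];print("hub",o1+d1*t[0],o2+d2*t[1])
R=np.array(Rs["tcp_rot"]);p=np.array(Rs["position"])
for w in([.36,-.25,.25],[.40,0,.25],[.417,.377,.25]): print(R.T@(np.array(w)-p)*1000)
```

```text
(500, 125) [[0.608, -0.206], [0.575, -0.152], [0.553, -0.115]]
(572, 130) [[0.598, -0.375], [0.567, -0.298], [0.546, -0.246]]
(602, 55) [[0.781, -0.449], [0.725, -0.361], [0.687, -0.302]]
(385, 130) [[0.591, 0.067], [0.561, 0.084], [0.541, 0.095]]
(450, 140) [[0.569, -0.088], [0.542, -0.05], [0.524, -0.024]]
[626.9339419  185.45986262]
yc [-0.05960258  0.11777222  0.        ] 26.84322229837514
[0.52747932 0.28349848 0.066     ] [0.58384137 0.17049346 0.066     ] 26.50804952546646
lip [0.59317047 0.25093621 0.24091822] [0.59348542 0.25173042 0.24104515]
hub [0.41621134 0.37664511 0.04796913] [0.41667227 0.37788449 0.04819298]
[  61.03556026 -190.48916407  -27.87295488]
[ 271.64757578 -330.99714367  -27.57869398]
[ 559.81753046 -574.66872517  -27.09126808]
```

```bash
python3 -m jog '[[[61,-190,-28],[0,0,-80],0],[[61,-190,-28],[0,0,-80],0],[[61,-190,-28],[0,0,-80],0],[[61,-190,-28],[0,0,-80],0],[[61,-190,-28],[0,0,-80],0],[[272,-331,-28],[0,0,-80],0],[[272,-331,-28],[0,0,-80],0],[[272,-331,-28],[0,0,-80],0],[[272,-331,-28],[0,0,-80],0],[[272,-331,-28],[0,0,-80],0],[[272,-331,-28],[0,0,-80],0],[[272,-331,-28],[0,0,-80],0]]'
cat > goto.py <<'E'
import sys; from h import *
from scipy.spatial.transform import Rotation as Ro
# world target x y z, optional az of tool x (tool down)
x,y,z,az=map(float,sys.argv[1:5]); s=bot.read_state(); R=np.array(s["tcp_rot"]); a=np.radians(az)
T=np.array([[np.cos(a),np.sin(a),0],[np.sin(a),-np.cos(a),0],[0,0,-1]])
print("pos",np.round(s["position"],4),"shift",(R.T@(np.array([x,y,z])-s["position"])*1000).round(1),"turn",np.degrees(Ro.from_matrix(R.T@T).as_rotvec()).round(2),"F",np.round(s["force"],1),"op",round(float(s["opening"]),3),"t",s["time_s"])
E
python3 goto.py .417 .377 .2 206.6
```

```text
time_s: 1.15
position: [0.3996, 0.006, 0.2505]
tcp_rot: [[-0.614, 0.789, -0.001], [0.789, 0.614, 0.003], [0.003, 0.001, -1.0]]
force: [-0.5, 0.5, 0.0]
opening: 1.001
pos [0.3996 0.006  0.2505] shift [282.  241.4  51.7] turn [  0.18  -0.09 -78.73] F [-0.5  0.5  0. ] op 1.001 t 1.15
```

```bash
python3 -m jog '[[[282,241,52],[0,0,-79],0],[[282,241,52],[0,0,-79],0],[[282,241,52],[0,0,-79],0],[[282,241,52],[0,0,-79],0],[[282,241,52],[0,0,-79],0],[[282,241,52],[0,0,-79],0],[[282,241,52],[0,0,-79],0],[[282,241,52],[0,0,-79],0],[[282,241,52],[0,0,-79],0],[[282,241,52],[0,0,-79],0],[[282,241,52],[0,0,-79],0],[[282,241,52],[0,0,-79],0]]'
python3 - <<'E'
from h import *
im,k=snap("wrist","pics/w1.png"); print(proj(k[0],k[1],[.417,.377,.048]),proj(k[0],k[1],[.417,.377,.02]))
E
```

```text
time_s: 2.15
position: [0.4219, 0.3704, 0.1978]
tcp_rot: [[-0.896, -0.444, -0.001], [-0.444, 0.896, -0.001], [0.001, -0.0, -1.0]]
force: [-1.2, -0.7, -0.3]
opening: 0.998
[326.20106726 184.36412657] [325.60482193 178.91098969]
```

View pics/w1.png

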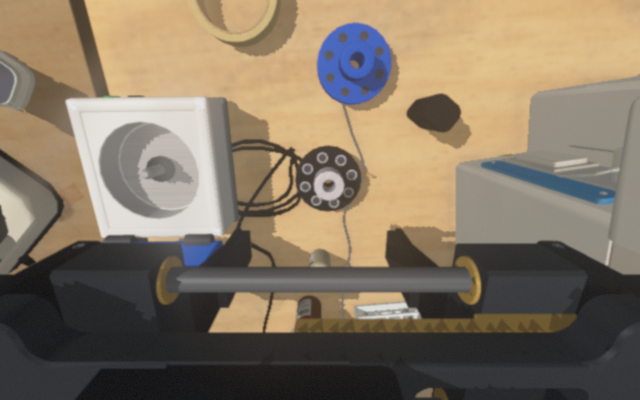

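The wrist view shows the black rotor at (328,178) with its hub at about (330,183), the blue look-alike at (355,62), and the centrifuge at left. Now I'll refine the hub and shaft.

Run:
```python
from h import *
K,C,_=cam("wrist"); im=cv2.imread("pics/w1.png")
# rotor dark disc: outer ellipse
sub=im[135:225,290:375]; m=(sub.max(2)>120).astype(np.uint8)
n,l,st,ce=cv2.connectedComponentsWithStats(m)
for i in range(1,n):
    x,y,w,h,a=st[i]
    if 150<a<2500: print("hub?",x+290,y+135,w,h,a,ce[i]+[290,135])
d=(sub.max(2)<60).astype(np.uint8); d=cv2.morphologyEx(d,cv2.MORPH_OPEN,np.ones((5,5)))
cs,_=cv2.findContours(d,cv2.RETR_EXTERNAL,cv2.CHAIN_APPROX_NONE); c=max(cs,key=cv2.contourArea)
e=cv2.fitEllipse(cv2.convexHull(c)); ec=np.array(e[0])+[290,135]; print("disc",ec,e[1],onz(K,C,ec,.016))
for p in((330,183),(329,183),(331,183)): print(onz(K,C,p,.048))
print("shafttop",onz(K,C,(151,170),.074))
cv2.imwrite("pics/c2.png",np.hstack([cv2.resize(im[130:230,285:385],(400,400),interpolation=cv2.INTER_CUBIC),cv2.resize(im[120:220,100:200],(400,400),interpolation=cv2.INTER_CUBIC)]))
```

```text
hub? 311 168 34 40 815 [327.63803681 186.31779141]Traceback (most recent call last):
  File "<stdin>", line 10, in <module>
ValueError: max() iterable argument is empty
```

Run:
```python
from h import *
K,C,_=cam("wrist"); im=cv2.imread("pics/w1.png")
for p in((330,183),(329,183),(331,185)): print(onz(K,C,p,.048))
print("shafttop",onz(K,C,(151,170),.074))
cv2.imwrite("pics/c2.png",np.hstack([cv2.resize(im[130:230,285:385],(400,400),interpolation=cv2.INTER_CUBIC),cv2.resize(im[120:220,100:200],(400,400),interpolation=cv2.INTER_CUBIC)]))
```

```text
[0.41377545 0.37982945 0.048     ]
[0.41428483 0.37878755 0.048     ]
[0.41540033 0.3819502  0.048     ]
shafttop [0.47846163 0.20093542 0.074     ]
```

View pics/c2.png

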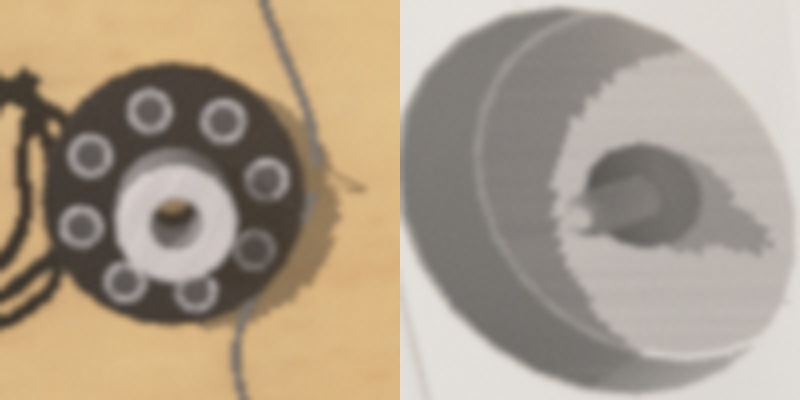

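The crop shows the hub top centred at wrist (329,186) and the tip of the shaft at (145,172.8).

```bash
python3 - <<'E'
from h import *
K,C,_=cam("wrist");print(onz(K,C,(329,186),.048),onz(K,C,(145,172.8),.074))
K,C,_=cam("top");print(onz(K,C,(210+409.5/3.4,90+280/3.3),.074))
E
python3 goto.py .416 .380 .09 206.6
```

```text
[0.41749305 0.38040082 0.048     ] [0.48415437 0.19609722 0.074     ]
[0.48321826 0.19571019 0.074     ]
pos [0.422  0.3699 0.198 ] shift [  0.9  11.7 108. ] turn [-0.02 -0.06 -0.53] F [-0.4  0.7 -0.4] op 1.001 t 2.2
```

```bash
python3 -m jog '[[[0,11,110],[0,0,-0.5],0],[[0,11,110],[0,0,-0.5],0],[[0,11,110],[0,0,-0.5],0],[[0,11,110],[0,0,-0.5],0],[[0,11,110],[0,0,-0.5],0]]'
python3 - <<'E'
from h import *
im,k=snap("wrist","pics/w2.png"); q=proj(k[0],k[1],[.417,.3795,.048]);print(q)
x,y=int(q[0]),int(q[1]); cv2.imwrite("pics/w2c.png",cv2.resize(im[y-60:y+60,x-80:x+80,::-1],None,fx=5,fy=5,interpolation=cv2.INTER_CUBIC));print(x-80,y-60)
E
```

```text
time_s: 2.62
position: [0.4167, 0.3789, 0.0876]
tcp_rot: [[-0.895, -0.447, -0.003], [-0.447, 0.895, -0.002], [0.003, -0.0, -1.0]]
force: [-0.0, 0.2, 0.5]
opening: 1.001
[320.18648778 221.50522991]
240 161
```

View pics/w2c.png

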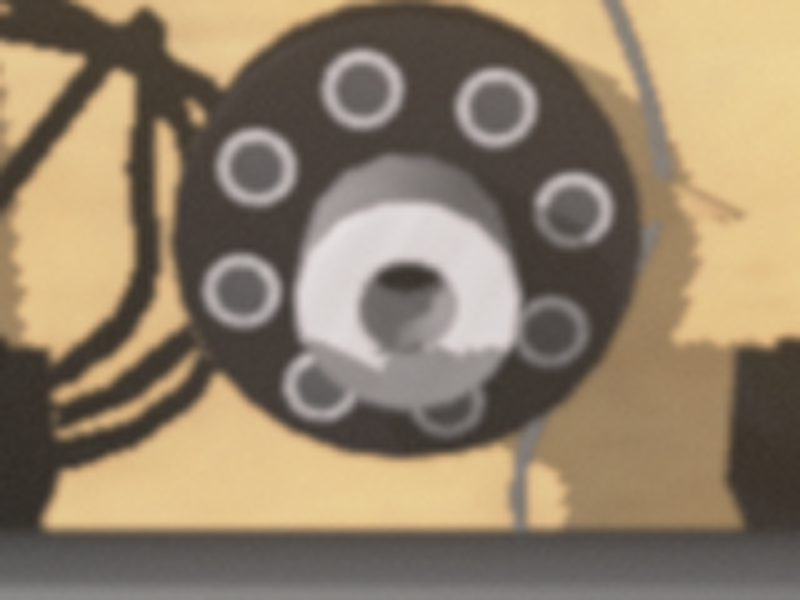

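Hub top at (321.8,222.2), within 1–2 mm of the estimate. Next is the descent.

```bash
python3 - <<'E'
from h import *
K,C,_=cam("wrist");p=onz(K,C,(321.8,222.2),.048);print(p)
E
python3 goto.py .4165 .3805 .0225 206.6
```

```text
[0.41900943 0.3821552  0.048     ]
pos [0.418  0.3797 0.0892] shift [ 1.1  1.4 66.7] turn [-0.    0.04 -0.05] F [ 0.1 -0.3 -0.1] op 0.998 t 2.6667
```

```bash
python3 -m jog '[[[-1.5,1.8,35],[0,0,0],0],[[-1.5,1.8,66],[0,0,0],0],[[-1.5,1.8,66],[0,0,0],0],[[-1.5,1.8,66],[0,0,0],1],[[-1.5,1.8,66],[0,0,0],1],[[-1.5,1.8,66],[0,0,0],1],[[-1.5,1.8,66],[0,0,0],1],[[-1.5,1.8,66],[0,0,0],1],[[-1.5,1.8,66],[0,0,0],1],[[-1.5,1.8,66],[0,0,0],1],[[-1.5,1.8,66],[0,0,0],1],[[-1.5,1.8,66],[0,0,0],1]]'; python3 goto.py .418 .3795 .115 206.6
```

```text
time_s: 3.67
position: [0.4176, 0.3823, 0.0226]
tcp_rot: [[-0.893, -0.449, -0.0], [-0.449, 0.893, -0.0], [0.0, -0.0, -1.0]]
force: [-0.4, 0.1, 1.9]
opening: 0.411
pos [0.4176 0.3823 0.0226] shift [  1.   -2.7 -92.4] turn [-0.   -0.    0.11] F [-0.4  0.1  1.9] op 0.411 t 3.6667
```

```bash
python3 -m jog '[[[0,0,-40],[0,0,0],1],[[0,0,-80],[0,0,0],1],[[0,0,-120],[0,0,0],1],[[0,40,-120],[0,0,0],1],[[0,0,-120],[0,0,0],1],[[0,-40,-120],[0,0,0],1],[[0,-80,-120],[0,0,0],1],[[0,-100,-120],[0,0,0],1],[[0,-100,-120],[0,0,0],1],[[0,-100,-120],[0,0,0],1]]'
python3 - <<'E'
from h import *
ps=[]
im,k=snap("wrist","pics/w3.png")
sh=proj(k[0],k[1],[.4838,.196,.074]); hb=proj(k[0],k[1],k[1][:3,3]*0+np.array(bot.read_state()["position"])+[0,0,.026])
print(sh,hb,bot.read_state()["position"],bot.read_state()["opening"])
def cr(q,w):
    x,y=int(q[0])-w,int(q[1])-w*3//4; x=max(x,0);print(x,y);return cv2.resize(im[y:y+w*3//2,x:x+2*w,::-1],(400,300),interpolation=cv2.INTER_CUBIC)
cv2.imwrite("pics/w3c.png",np.hstack([cr(sh,50),cr(hb,60)]))
E
```

```text
time_s: 4.5
position: [0.4627, 0.292, 0.1422]
tcp_rot: [[-0.895, -0.447, -0.001], [-0.447, 0.895, -0.0], [0.001, 0.001, -1.0]]
force: [-0.4, 1.7, -2.4]
opening: 0.411
[207.96444505 182.22763689] [321.6793131  264.36956629] [0.46221543 0.29275903 0.14215992] 0.41391771464823957
157 145
261 219
```

View pics/w3c.png

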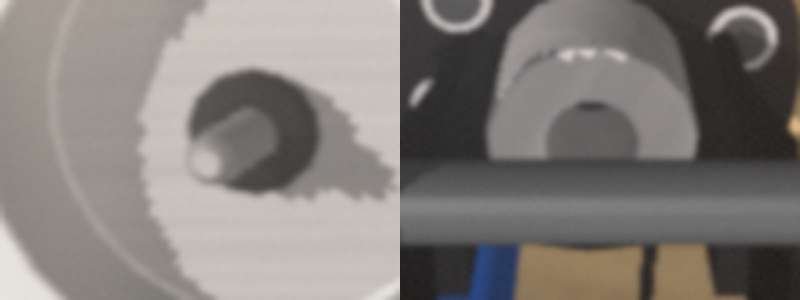

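Run:
```python
from h import *
K,C,_=cam("wrist"); s=bot.read_state(); z=s["position"][2]
h=onz(K,C,(318.6,261.9),z+.026); t=onz(K,C,(208.75,185.5),.074)
print(s["position"],h,t,"tool shift hub->shaft",tool((t-h)*[1,1,0]),"tcp->given",tool(np.array([.484,.196,0])-np.array(s["position"])*[1,1,0]), "hub in tool",tool(h-s["position"]))
```

```text
[0.46221543 0.29275903 0.14215992] [0.46113422 0.29125112 0.16815992] [0.48586955 0.19834901 0.074     ] tool shift hub->shaft [ 1.95114849e+01 -9.41378712e+01 -3.91159922e-02] tcp->given [ 2.38775852e+01 -9.62638876e+01 -3.51408986e-02] hub in tool [  1.6744099   -0.84616915 -25.99852205]
```

```bash
python3 -m jog '[[[7,-35,0],[0,0,0],1],[[14,-70,0],[0,0,0],1],[[20.5,-94.5,0],[0,0,0],1],[[20.5,-94.5,0],[0,0,0],1],[[20.5,-94.5,25],[0,0,0],1],[[20.5,-94.5,40],[0,0,0],1],[[20.5,-94.5,40],[0,0,0],1],[[20.5,-94.5,44],[0,0,0],1],[[20.5,-94.5,46],[0,0,0],1],[[20.5,-94.5,48],[0,0,0],1],[[20.5,-94.5,50],[0,0,0],1],[[20.5,-94.5,50],[0,0,0],1]]'; python3 goto.py .484 .196 .0 206.6
```

```text
time_s: 5.55
position: [0.4869, 0.1997, 0.0928]
tcp_rot: [[-0.893, -0.45, 0.001], [-0.45, 0.893, 0.0], [-0.001, -0.0, -1.0]]
force: [-0.5, -0.5, -0.8]
opening: 0.408
pos [0.4869 0.1997 0.0928] shift [ 4.3 -2.  92.8] turn [-0.01  0.03  0.12] F [-0.5 -0.5 -0.8] op 0.408 t 5.55
```

```bash
python3 -m jog '[[[0,0,2],[0,0,0],1],[[0,0,4],[0,0,0],1],[[0,0,5],[0,0,0],1],[[0,0,5],[0,0,0],1]]'; python3 goto.py .484 .196 .0 206.6
```

```text
time_s: 5.88
position: [0.4866, 0.1993, 0.0874]
tcp_rot: [[-0.893, -0.449, -0.0], [-0.449, 0.893, -0.0], [0.0, 0.0, -1.0]]
force: [-0.2, 0.1, -1.5]
opening: 0.411
pos [0.4866 0.1993 0.0874] shift [ 3.8 -1.8 87.4] turn [ 0.01 -0.02  0.09] F [-0.2  0.1 -1.5] op 0.411 t 5.8833
```

```bash
python3 -m jog '[[[0,0,3],[0,0,0],1],[[0,0,6],[0,0,0],1],[[0,0,9],[0,0,0],1],[[0,0,12],[0,0,0],1],[[0,0,15],[0,0,0],1],[[0,0,15],[0,0,0],1]]'; python3 goto.py .484 .196 .0 206.6
```

```text
time_s: 6.38
position: [0.4863, 0.1993, 0.0718]
tcp_rot: [[-0.893, -0.449, -0.001], [-0.449, 0.893, -0.0], [0.001, 0.0, -1.0]]
force: [-1.2, -0.4, -0.9]
opening: 0.411
pos [0.4863 0.1993 0.0718] shift [ 3.4 -1.9 71.8] turn [ 0.02 -0.08  0.1 ] F [-1.2 -0.4 -0.9] op 0.411 t 6.3833
```

```bash
python3 -m jog '[[[0,0,1],[0,0,0],1],[[0,0,2],[0,0,0],1],[[0,0,3],[0,0,0],1],[[0,0,3],[0,0,0],1]]'; python3 -m jog '[[[0,0,1],[0,0,0],1],[[0,0,2],[0,0,0],1],[[0,0,3],[0,0,0],1],[[0,0,3],[0,0,0],1]]'; python3 -m jog '[[[0,0,1],[0,0,0],1],[[0,0,2],[0,0,0],1],[[0,0,2],[0,0,0],1]]'
```

```text
time_s: 6.72
position: [0.4869, 0.1994, 0.0702]
tcp_rot: [[-0.893, -0.449, 0.001], [-0.449, 0.893, 0.0], [-0.001, -0.0, -1.0]]
force: [-1.2, -1.4, 2.3]
opening: 0.408
time_s: 7.05
position: [0.4869, 0.1994, 0.0674]
tcp_rot: [[-0.893, -0.449, 0.001], [-0.449, 0.893, 0.0], [-0.001, -0.0, -1.0]]
force: [-1.3, -0.6, 5.3]
opening: 0.411
time_s: 7.3
position: [0.4869, 0.1994, 0.0654]
tcp_rot: [[-0.893, -0.449, 0.001], [-0.449, 0.893, 0.0], [-0.001, -0.0, -1.0]]
force: [-2.0, -0.1, 6.3]
opening: 0.411
```

```bash
python3 -m jog '[[[0,0,1],[0,0,0],1],[[0,0,2],[0,0,0],1],[[0,0,2],[0,0,0],1]]'; python3 -m jog '[[[0,0,1],[0,0,0],1],[[0,0,2],[0,0,0],1],[[0,0,2],[0,0,0],1]]'
```

```text
time_s: 7.55
position: [0.487, 0.1995, 0.0644]
tcp_rot: [[-0.893, -0.45, 0.001], [-0.45, 0.893, 0.0], [-0.001, -0.0, -1.0]]
force: [-3.4, -0.1, 12.6]
opening: 0.408
time_s: 7.8
position: [0.4872, 0.1995, 0.0642]
tcp_rot: [[-0.893, -0.45, 0.002], [-0.45, 0.893, 0.0], [-0.002, -0.001, -1.0]]
force: [-6.5, -0.6, 27.1]
opening: 0.41
```

```bash
python3 -m jog '[[[0,0,-3],[0,0,0],1],[[0,0,-3],[0,0,0],0.4],[[0,0,-3],[0,0,0],0.4],[[0,0,-3],[0,0,0],0.4],[[0,0,-3],[0,0,0],0.4],[[0,0,-40],[0,0,0],0.4],[[0,0,-80],[0,0,0],0.4],[[0,0,-120],[0,0,0],0.4],[[0,0,-120],[0,0,0],0.4]]'
python3 - <<'E'
from h import *
im,k=snap("wrist","pics/w4.png"); P=np.array([.4855,.198,.09]);q=proj(k[0],k[1],P);print(q,bot.read_state()["position"])
cv2.imwrite("pics/w4c.png",cv2.resize(im[50:350,100:500,::-1],None,fx=2,fy=2,interpolation=cv2.INTER_CUBIC))
E
```

```text
time_s: 8.55
position: [0.4916, 0.2004, 0.1869]
tcp_rot: [[-0.893, -0.45, 0.014], [-0.45, 0.893, 0.002], [-0.013, -0.004, -1.0]]
force: [0.8, 0.5, 0.4]
opening: 0.6
[320.35964423 191.29132395] [0.48991555 0.20003073 0.18415013]
```

View pics/w4c.png

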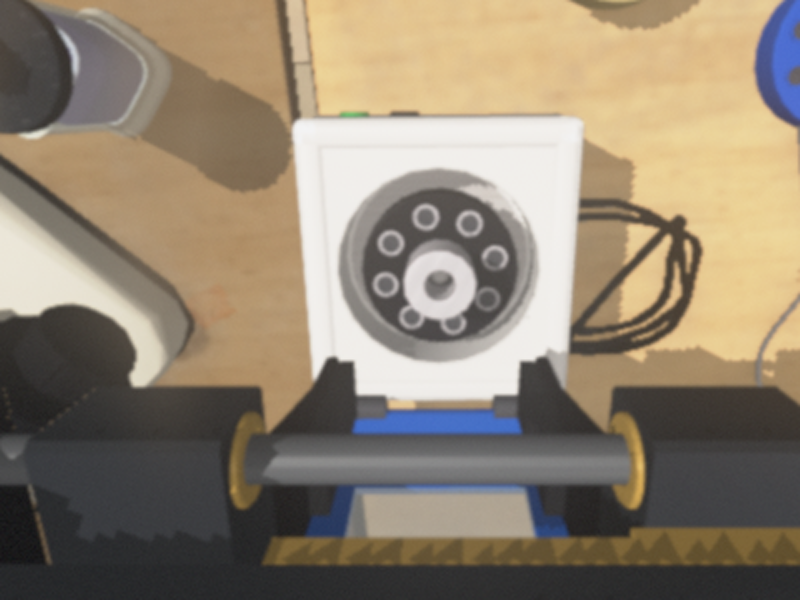

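Rotor seated with its hub at (320,192) px, where the shaft axis projects, and the shaft is visible in the bore. Next comes the lid. I'll check the room behind it first.

```bash
python3 - <<'E'
from h import *
K,C,_=cam("top")
S=np.array([.4855,.198]);a=np.radians(26.7);xc=np.array([np.cos(a),np.sin(a)]);yc=np.array([-xc[1],xc[0]])
for p in((300,66),(160,135),(395,10)):
    w=onz(K,C,p,0)[:2]; print(p,w.round(3),"xc,yc",((w-S)@xc).round(3),((w-S)@yc).round(3))
# white/red object at (350,45)
w=onz(K,C,(350,45),.05)[:2];print(((w-S)@xc),((w-S)@yc))
E
python3 goto.py .624 .268 .29 206.7
```

```text
(300, 66) [0.779 0.283] xc,yc 0.3 -0.056
(160, 135) [0.588 0.648] xc,yc 0.294 0.357
(395, 10) [0.934 0.034] xc,yc 0.326 -0.348
0.2762846395883594 -0.18944935799868873
pos [0.4899 0.2    0.1842] shift [-151.3    0.2 -104.5] turn [-0.15  0.52  0.01] F [ 0.9  0.9 -0.3] op 0.599 t 8.6
```

```bash
python3 -m jog '[[[0,0,-40],[0,0.5,0],1],[[0,0,-80],[0,0.5,0],1],[[0,0,-110],[0,0.5,0],1],[[0,0,-110],[0,0.5,0],1],[[-40,0,-110],[0,0.5,0],1],[[-80,0,-110],[0,0.5,0],1],[[-120,0,-110],[0,0.5,0],1],[[-154,0,-110],[0,0.5,0],1],[[-154,0,-110],[0,0.5,0],1],[[-154,0,-110],[0,0.5,0],1]]'
python3 - <<'E'
from h import *
im,k=snap("scene","pics/s2.png")
cv2.imwrite("pics/s2c.png",cv2.resize(im[60:260,180:420,::-1],None,fx=3,fy=3,interpolation=cv2.INTER_CUBIC))
E
```

```text
time_s: 9.43
position: [0.6244, 0.2687, 0.2866]
tcp_rot: [[-0.893, -0.45, -0.013], [-0.45, 0.893, -0.005], [0.014, 0.001, -1.0]]
force: [-0.9, -1.1, -0.5]
opening: 0.013
```

View pics/s2c.png

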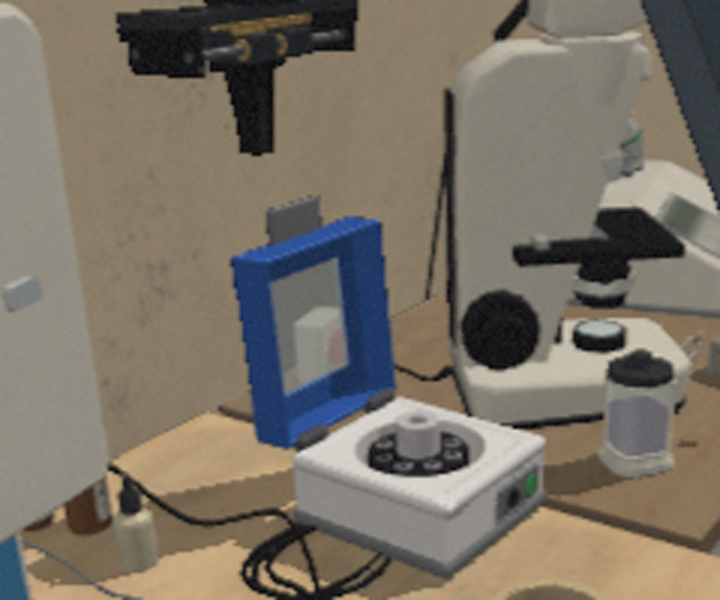

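The gripper hangs behind and above the lid, which leans slightly back, and the rotor sits flush in its bowl. I'll go down behind the lip.

```bash
python3 -m jog '[[[-12,0,0],[0,-0.8,0],1],[[-12,0,0],[0,-0.8,0],1],[[-12,0,35],[0,-0.8,0],1],[[-12,0,66],[0,-0.8,0],1],[[-12,0,66],[0,-0.8,0],1],[[-12,0,66],[0,-0.8,0],1]]'
cat > arc.py <<'E'
from h import *
S=np.array([.4855,.198]);a=np.radians(26.7);xc=np.array([np.cos(a),np.sin(a),0])
s0=bot.read_state();p=np.array(s0["position"]);R=np.array(s0["tcp_rot"])
print("xc",(p[:2]-S)@xc[:2],"z",p[2],"yc",(p[:2]-S)@[-xc[1],xc[0]],"F",np.round(s0["force"],1),"tx",R[:,0].round(3),"t",s0["time_s"])
for th in (95,85,75,65,55,45,35,25,18,12,8,5,3,1,0):
    t=np.radians(th); s=np.interp(th,[15,60],[.178,.165])
    x=.078-s*np.cos(t)+.036*np.sin(t)+.010; z=.07+s*np.sin(t)+.036*np.cos(t)
    W=np.r_[S+x*xc[:2],z]+np.array([-xc[1],xc[0],0])*0
    print(th,(x*1000).round(1),(z*1000).round(1),(R.T@(W-p)*1000).round(0))
E
python3 arc.py
```

```text
time_s: 9.98
position: [0.6328, 0.2731, 0.2232]
tcp_rot: [[-0.893, -0.449, 0.0], [-0.449, 0.893, 0.001], [-0.001, 0.001, -1.0]]
force: [0.2, -0.7, 0.4]
opening: 0.01
xc 0.16539220068014615 z 0.22322391841414718 yc 0.0009193475835446183 F [ 0.2 -0.7  0.4] tx [-0.893 -0.449 -0.001] t 9.9833
95 138.2 231.2 [27. -1. -8.]
85 109.5 237.5 [ 56.  -1. -14.]
75 80.1 238.7 [ 85.  -1. -16.]
65 50.9 234.8 [114.  -1. -12.]
55 22.0 227.0 [143.  -1.  -4.]
45 -6.3 215.2 [172.  -1.   8.]
35 -32.4 198.3 [198.  -1.  25.]
25 -55.5 176.6 [221.  -1.  46.]
18 -69.3 159.0 [235.  -1.  64.]
12 -78.6 142.2 [244.  -1.  81.]
8 -83.3 130.4 [249.  -1.  93.]
5 -86.2 121.4 [252.  -1. 102.]
3 -87.9 115.3 [253.  -1. 108.]
1 -89.3 109.1 [255.  -1. 114.]
0 -90.0 106.0 [255.  -1. 117.]
```

```bash
python3 -m jog '[[[14,-1,-4],[0,0,0],1],[[27,-1,-8],[0,0,0],1],[[42,-1,-11],[0,0,0],1],[[56,-1,-14],[0,0,0],1],[[70,-1,-15],[0,0,0],1],[[85,-1,-16],[0,0,0],1],[[100,-1,-14],[0,0,0],1],[[114,-1,-12],[0,0,0],1],[[128,-1,-8],[0,0,0],1],[[143,-1,-4],[0,0,0],1],[[143,-1,-4],[0,0,0],1]]'
python3 - <<'E'
from h import *
im,k=snap("scene","pics/s3.png")
cv2.imwrite("pics/s3c.png",cv2.resize(im[60:260,180:420,::-1],None,fx=3,fy=3,interpolation=cv2.INTER_CUBIC))
E
python3 arc.py
```

```text
time_s: 10.9
position: [0.5059, 0.2079, 0.2301]
tcp_rot: [[-0.893, -0.449, 0.006], [-0.449, 0.893, 0.002], [-0.007, -0.001, -1.0]]
force: [-1.1, 0.5, -0.2]
opening: 0.007
xc 0.02436694457009363 z 0.23016311609615187 yc -0.0005616315895554522 F [ 0.   0.3 -0.3] tx [-0.894 -0.449 -0.009] t 10.95
95 138.2 231.2 [-114.    1.   -0.]
85 109.5 237.5 [-85.   1.  -7.]
75 80.1 238.7 [-56.   1.  -8.]
65 50.9 234.8 [-27.   1.  -4.]
55 22.0 227.0 [2. 1. 3.]
45 -6.3 215.2 [31.  1. 15.]
35 -32.4 198.3 [57.  1. 31.]
25 -55.5 176.6 [80.  1. 53.]
18 -69.3 159.0 [94.  1. 70.]
12 -78.6 142.2 [104.   1.  87.]
8 -83.3 130.4 [108.   1.  99.]
5 -86.2 121.4 [111.   1. 108.]
3 -87.9 115.3 [113.   1. 114.]
1 -89.3 109.1 [115.   1. 120.]
0 -90.0 106.0 [115.   1. 123.]
```

View pics/s3c.png

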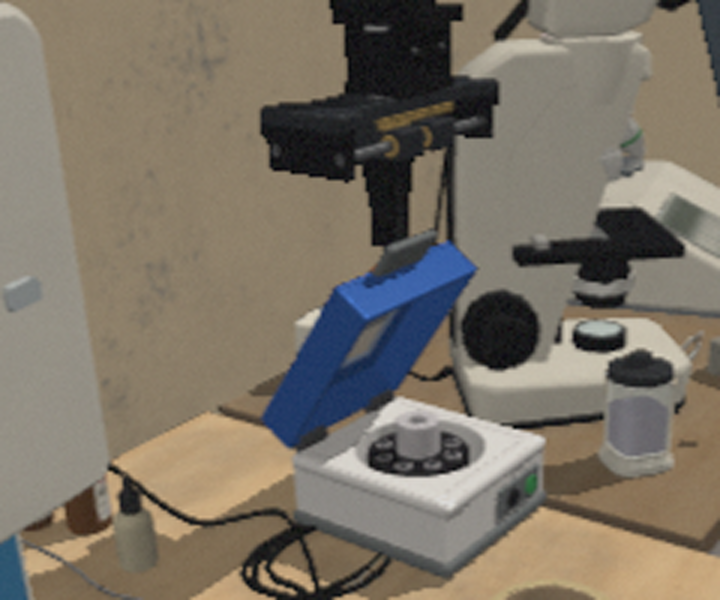

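The lid is following the fingertip at about 55°. I'll continue along the arc.

```bash
python3 -m jog '[[[16,1,9],[0,0,0],1],[[31,1,15],[0,0,0],1],[[44,1,23],[0,0,0],1],[[57,1,31],[0,0,0],1],[[69,1,42],[0,0,0],1],[[80,1,53],[0,0,0],1],[[87,1,61],[0,0,0],1],[[94,1,70],[0,0,0],1],[[99,1,78],[0,0,0],1],[[104,1,87],[0,0,0],1],[[108,1,99],[0,0,0],1],[[108,1,99],[0,0,0],1]]'
python3 arc.py|sed '2,11d'
```

```text
time_s: 11.95
position: [0.4113, 0.1612, 0.1278]
tcp_rot: [[-0.894, -0.449, 0.004], [-0.449, 0.894, 0.002], [-0.005, 0.0, -1.0]]
force: [-0.3, -1.0, -0.6]
opening: 0.006
xc -0.08284689775704479 z 0.12782314013140833 yc 0.00044503109834849827 F [-0.3 -1.  -0.6] tx [-0.894 -0.449 -0.005] t 11.95
8 -83.3 130.4 [ 0. -0. -3.]
5 -86.2 121.4 [ 3. -0.  6.]
3 -87.9 115.3 [ 5. -0. 13.]
1 -89.3 109.1 [ 7. -0. 19.]
0 -90.0 106.0 [ 7. -0. 22.]
```

```bash
python3 -m jog '[[[3,0,6],[0,0,0],1],[[5,0,13],[0,0,0],1],[[7,0,19],[0,0,0],1],[[8,0,21],[0,0,0],1],[[8,0,22],[0,0,0],1],[[8,0,22],[0,0,0],1]]'; python3 -m jog '[[[0,0,1],[0,0,0],1],[[0,0,2],[0,0,0],1],[[0,0,2],[0,0,0],1]]'
```

```text
time_s: 12.45
position: [0.4035, 0.1575, 0.1064]
tcp_rot: [[-0.893, -0.449, 0.004], [-0.449, 0.893, 0.002], [-0.005, 0.0, -1.0]]
force: [-0.6, -0.9, 2.3]
opening: 0.003
time_s: 12.7
position: [0.4035, 0.1575, 0.106]
tcp_rot: [[-0.893, -0.45, 0.005], [-0.45, 0.893, 0.002], [-0.006, -0.0, -1.0]]
force: [-5.0, -1.9, 22.6]
opening: 0.004
```

Lid stopped hard at lip height 0.106 m, so it is shut. I'll lift, look, and go over the button.

```bash
python3 -m jog '[[[0,0,-20],[0,0,0],1],[[0,0,-54],[0,0,0],1],[[0,0,-54],[0,0,0],1],[[0,0,-54],[0,0,0],1]]'
python3 - <<'E'
from h import *
im,k=snap("wrist","pics/w5.png"); s=bot.read_state()
hsv=cv2.cvtColor(im,cv2.COLOR_RGB2HSV); m=cv2.inRange(hsv,(5,150,100),(22,255,255))
n,l,st,ce=cv2.connectedComponentsWithStats(m)
for i in range(1,n):
    if st[i][4]>60: 
        w=onz(k[0],k[1],ce[i],.116); print(st[i],ce[i],w,tool(w-np.array(s["position"])).round(1))
S=np.array([.4855,.198]);a=np.radians(26.7);g=np.r_[S-.061*np.array([np.cos(a),np.sin(a)]),.116]
print("geom",g,tool(g-np.array(s["position"])).round(1),proj(k[0],k[1],g))
cv2.imwrite("pics/w5c.png",im[:,:,::-1])
E
```

```text
time_s: 13.03
position: [0.4049, 0.1577, 0.1596]
tcp_rot: [[-0.893, -0.449, 0.01], [-0.449, 0.893, 0.003], [-0.01, -0.002, -1.0]]
force: [0.1, -0.6, -0.6]
opening: 0.006
geom [0.43100435 0.17059154 0.116     ] [-29.9  -0.6  42.7] [319.35860823 251.10305043]
```

View pics/w5c.png

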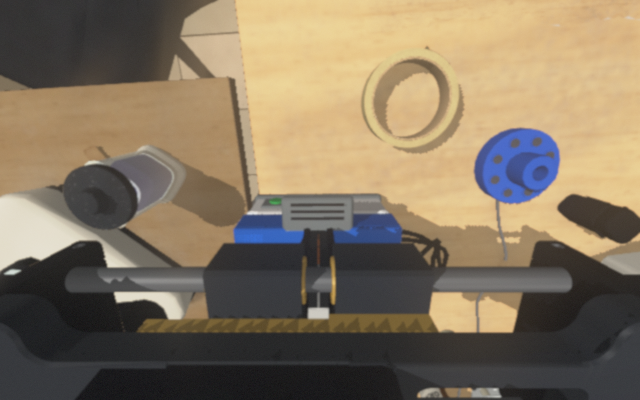

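The lid is shut: the lip is at (317,212), centred on the closed fingers, which hide the button. The geometry puts the button at tool shift (-30,-0.6).

```bash
python3 -m jog '[[[-15,0,0],[0,0.5,0],1],[[-30,0,0],[0,0.5,0],1],[[-30,0,0],[0,0.5,0],1],[[-30,0,20],[0,0.5,0],1],[[-30,0,36],[0,0.5,0],1],[[-30,0,40],[0,0.5,0],1],[[-30,0,43],[0,0.5,0],1],[[-30,0,45],[0,0.5,0],1],[[-30,0,45],[0,0.5,0],1]]'; python3 -m jog '[[[0,0,1],[0,0,0],1],[[0,0,2],[0,0,0],1],[[0,0,3],[0,0,0],1],[[0,0,3],[0,0,0],1]]';  python3 -m jog '[[[0,0,1],[0,0,0],1],[[0,0,2],[0,0,0],1],[[0,0,2],[0,0,0],1]]'
```

```text
time_s: 13.83
position: [0.4279, 0.1706, 0.1128]
tcp_rot: [[-0.893, -0.45, -0.008], [-0.45, 0.893, -0.002], [0.008, 0.002, -1.0]]
force: [-0.6, 0.3, -0.5]
opening: 0.004
time_s: 14.17
position: [0.4284, 0.1707, 0.1105]
tcp_rot: [[-0.893, -0.45, -0.007], [-0.45, 0.893, -0.002], [0.007, 0.001, -1.0]]
force: [-2.9, 0.2, 6.9]
opening: 0.004
time_s: 14.42
position: [0.4284, 0.1707, 0.1085]
tcp_rot: [[-0.893, -0.45, -0.007], [-0.45, 0.893, -0.002], [0.007, 0.001, -1.0]]
force: [-2.5, -0.7, 7.9]
opening: 0.005
```

```bash
python3 -m jog '[[[0,0,1],[0,0,0],1],[[0,0,2],[0,0,0],1],[[0,0,2],[0,0,0],1]]'; python3 -m jog '[[[0,0,1],[0,0,0],1],[[0,0,2],[0,0,0],1],[[0,0,2],[0,0,0],1]]'
```

```text
time_s: 14.67
position: [0.4285, 0.1707, 0.108]
tcp_rot: [[-0.893, -0.45, -0.006], [-0.45, 0.893, -0.002], [0.007, 0.001, -1.0]]
force: [-6.1, -1.4, 20.9]
opening: 0.004
time_s: 14.92
position: [0.4285, 0.1707, 0.1077]
tcp_rot: [[-0.893, -0.45, -0.005], [-0.45, 0.893, -0.002], [0.006, 0.0, -1.0]]
force: [-8.8, -2.4, 36.5]
opening: 0.004
```

```bash
python3 -m jog '[[[0,0,-20],[0,0,0],1],[[0,0,-60],[0,0,0],1],[[0,0,-100],[0,0,0],1],[[0,0,-130],[0,0,0],1],[[0,0,-130],[0,0,0],1],[[0,0,-130],[0,0,0],1]]'
python3 - <<'E'
from h import *
a,_=snap("scene","pics/s4.png"); b,_=snap("wrist","pics/w6.png")
c=lambda im,x,y,w,h:cv2.resize(im[y:y+h,x:x+w,::-1],(400,400),interpolation=cv2.INTER_CUBIC)
cv2.imwrite("pics/f.png",np.hstack([c(a,215,130,200,200),c(b,200,90,240,240)]))
E
```

```text
time_s: 15.42
position: [0.4317, 0.1713, 0.2358]
tcp_rot: [[-0.893, -0.449, 0.001], [-0.449, 0.893, -0.001], [-0.001, -0.001, -1.0]]
force: [-0.6, -0.4, -0.8]
opening: 0.007
```

View pics/f.png

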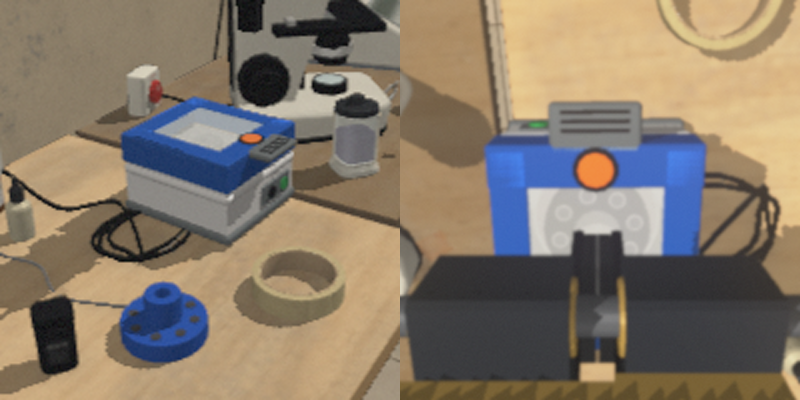

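The lid is shut, the orange button at (595,170) in the right crop is flush, the rotor shows through the window, and the bystanders are where they were. Handing in.

```bash
python3 -c "from rig import bot; print(bot.hand_in())"
```

```text
the job is handed in; nothing more can be done
None
```

The centrifuge is ready to run and I handed the job in at about 15.5 s. The hand-in gives no verdict, so these are my own checks.

- **Rotor:** I gripped the black rotor by its hub and lowered it over the shaft with almost no resistance. I then pressed it down about 6 mm, until it stopped hard at 27 N. That puts its underside at about 42 mm, which is the home height.
- **Lid:** I swung it shut with the closed fingertips behind the lip. It stopped hard with the lip at 106 mm and 23 N.
- **Latch button:** I pressed it only after the lid was shut. It stopped hard at 108 mm and 36 N, which is the home height.
- **Last pictures:** The lid was closed, the button flat and the rotor visible through the window. The blue look-alike, jar and bottle were undisturbed, and the arm was clear of everything.

Two small disagreements came up. The camera estimates of the hub and shaft differed by 1–4 mm between views. The button also first showed force a few millimetres lower than I expected. Neither affected the hard stops. I did not measure the seated hub's height with the cameras. "Fully home" for the rotor rests on the travel and the hard stop.

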